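# Check-weigh the jar at the back of the display crate

### The arm

A 7-joint arm with a two-finger parallel gripper is mounted at the origin on the work surface. World frame = base frame: x ahead of the robot, y to its left, z up, the work surface at z = 0. Lengths are in m, angles in rad, forces in N, time in s.
With the tool pointing down it reaches from about 0.425 to 0.925 m from the base axis. Payload 6.8 kg.
Tool frame: the origin (TCP) lies on the front face of the gripper's body, between the roots of the fingers; the fingertips stand 73 mm ahead of it and the grasp point (between the pads) lies 54 mm ahead of it (env.nose_length is the distance from the TCP to the fingertips, in m); z points along the fingers, y is the direction in which the jaws open and shut (so a half turn about z gives the same grasp; the last joint's range is limited). The gripper opens to 85 mm and grips with 20 to 120 N. Pads are 22 mm wide; open, the fingers measure 114 mm over their backs; the gripper's body (76 mm by 85 mm) begins 54 mm behind the grasp point. The pads swing forward as they close: fully open they stand 13 mm farther back than shut.
Start: joints at [-1.319, 0.477, 0.022, 1.555, -0.011, 1.109, -0.083], TCP at [0.238, 0.632, 0.304] pointing down, gripper open.
Joint ranges: [-2.96, 2.96], [-0.34, 2.1], [-1.41, 1.46], [0.24, 2.44], [-1.37, 4.51], [0.17, 1.92], [-2.96, 2.96]. Speed limits (rad/s): [2.39, 2.39, 3.14, 3.14, 3.14, 3.14, 3.14].

### API

Orientations are given as a unit quaternion [w, x, y, z].
In Python, from cell import env, kin, camera, calibration, job gives the robot as it stands. The module is installed in compiled form; this text tells all that it offers. Calls block until the motion is done:
- env.reach(position, orientation): joint-space move of the TCP to a pose.
- env.movel(position, velocity=0.15, rot=None, stop_force=None): straight line of the TCP; rot=None keeps the orientation; velocity is the mean speed in m/s. With stop_force (N) it stops when the force on the tool has changed by that much, and returns True; else False.
- env.goto_joints(angles): joint-space move.
- env.grip(opening, f_grip=None): finger opening in m; f_grip is the grip in N (None keeps the last); returns when the fingers have stopped.
- env.dwell(seconds).
- kin.inverse_kinematics(position, orientation): joint angles nearest the present ones, or None.
- env.get_state(): the state.
- camera(name): name is "side" or "top"; returns (picture, depth): 384x512x3 uint8, blue, green, red; 384x512 float32, m along the optical axis (not along the pixel's ray), 0 where there is no reading.
- calibration(name): a dict with "fx", "fy", "cx", "cy" (pixels), "k1" (the pictures are not rectified: a ray, as slopes to the right and down, at radius r is drawn at 1 + k1 r^2 times it, then the intrinsics apply), "rvec" (rotation vector, rad) and "tvec" (3), from world to camera coordinates, as OpenCV has them. Camera axes: x right, y down, z forward; pixel columns grow to the right and rows downward; lengths in m; the calibration is good to about 2 mm. A picture is of the moment at which its call begins. calibration takes no time and is no camera call.
A pose or a line that the arm cannot do raises env.PlanningError and nothing moves.
- job.job_done(): hands the job in, once; it reports no verdict.
The state is a dict: "time": time; "qpos": joint angles; "joint_velocities": joint speeds; "joint_torque": joint torques, N m; "tcp_pos": TCP position; "orientation": TCP orientation; "force": force on the tool from outside, world axes, zero at the start; "torque": the same for the moment, N m; "opening": finger opening in m.
Only numpy, scipy, OpenCV 4.12 (cv2) and the standard library are available. Lean on these libraries where they do the work, as an engineer would, in place of code of your own. Each camera call takes 0.05 s, during which the arm holds its last target. There are 200 camera calls.

### The job

The squat jar at the back of the wooden crate has to be weighed, but three tall containers stand close around it. First stand all three tall ones upright on the black tray, next stand the squat jar on the middle of the scale's pan, and only then put each tall one back upright on the spot in the crate where it stood at the start. Set everything down gently, let nothing fall over, and leave the two flat tins in the crate where they are.

Things in the scene. Friction and masses are not known exactly. Their poses are not given: they have to be found in the camera images.
- squat_jar: Low round honey jar, amber glass with a brass screw lid, 60 mm high; body 58 mm across, lid (its top 16 mm) 60 mm across. Origin at the centre of its underside, z up. It stands in the middle of the crate's far row, with only about 3 to 20 mm between it and the tall ones at its left, right and near side; 0.15 to 0.26 kg.
- round_jar: Tall round honey jar, amber glass, 130 mm high: plain cylinder 62 mm across up to 110 mm, then a neck and a brass lid 58 mm across from 114 to 130 mm. Origin at the centre of its underside, z up. 0.3 to 0.6 kg.
- square_bottle: Tall square honey bottle, amber glass: body 58 x 58 mm and 106 mm high (flat sides face its own x and y axes), with a narrow brass cap 28 mm across up to 132 mm. Origin at the centre of its underside, z up. 0.3 to 0.55 kg.
- hex_jar: Tall six-sided honey jar, amber glass: body 60 mm across the flats, 69 mm across the corners and 104 mm high, with a brass lid 52 mm across from 108 to 122 mm. One pair of flat sides faces along its own y axis, a pair of corners points along its own x. Origin at the centre of its underside, z up. 0.28 to 0.52 kg.
- tin_left: Flat round aluminium tin, 60 mm across and 28 mm high, in the crate's near row on the left (+y) side; not to be moved. Origin at the centre of its underside, z up.
- tin_right: Flat round aluminium tin like the other, in the crate's near row on the right (-y) side; not to be moved. Origin at the centre of its underside, z up.
- crate: Open wooden crate, fixed, 170 (x) by 244 mm (y), walls 9 mm thick, 52 mm high, floor 8 mm thick. Origin centred under it on the counter; x to its far side, y left. Holds two rows of three, 74 mm apart: far row (x +37 mm) tall, squat jar, tall; near row (x -37) flat tin, tall, flat tin; each up to 3 mm off, turned up to 0.15 rad. Which tall one stands where varies. The squat jar's place stays empty.
- tray: Flat black serving tray, fixed, 300 mm (x) by 170 mm (y), floor 4 mm thick, rim 6 mm wide and 14 mm high; empty. Origin at the centre of its underside, x along its long side. It stands left or right of the crate.
- scale: White counter scale, fixed. Square-cornered steel pan 160 mm (x) by 170 mm (y), flat, its top 55 mm above the counter; a display and keys, lower than the pan, lie on its near (-x) side. Origin on the counter exactly below the pan's centre. It stands on the other side of the crate from the tray. The pan does not move.
There are look-alikes about, which are no part of the job. Leave any purple or turquoise look-alike of the squat_jar alone.

How it is judged:
On the way, in this order (a step that is already met when the one before it is completed fails the run):
1. all three tall containers stand upright and released on the tray, the squat jar still in its place in the crate (x of round_jar in the frame of tray between -0.13 and 0.13 m and y of round_jar in the frame of tray between -0.065 and 0.065 m and z of round_jar in the frame of tray between -0.01 and 0.015 m and angle between each of round_jar, square_bottle, hex_jar's own z axis and vertical below 0.12 rad and x of square_bottle in the frame of tray between -0.13 and 0.13 m and y of square_bottle in the frame of tray between -0.065 and 0.065 m and z of square_bottle in the frame of tray between -0.01 and 0.015 m and x of hex_jar in the frame of tray between -0.13 and 0.13 m and y of hex_jar in the frame of tray between -0.065 and 0.065 m and z of hex_jar in the frame of tray between -0.01 and 0.015 m and linear speed of each of round_jar, square_bottle, hex_jar below 0.02 m/s and contact force between the fingers and round_jar below 0.1 N and contact force between the fingers and square_bottle below 0.1 N and contact force between the fingers and hex_jar below 0.1 N and distance of squat_jar from where it was at the start of the episode below 0.04 m), for 0.2 s.
2. the squat jar stands released on the middle of the scale's pan while the three tall ones still stand on the tray (horizontal distance between squat_jar and scale below 0.015 m and angle between squat_jar's own z axis and vertical below 0.1 rad and z of squat_jar in the frame of scale between 0.045 and 0.062 m and linear speed of squat_jar below 0.02 m/s and contact force between the fingers and squat_jar below 0.1 N and x of round_jar in the frame of tray between -0.13 and 0.13 m and y of round_jar in the frame of tray between -0.065 and 0.065 m and z of round_jar in the frame of tray between -0.01 and 0.015 m and angle between each of round_jar, square_bottle, hex_jar's own z axis and vertical below 0.12 rad and x of square_bottle in the frame of tray between -0.13 and 0.13 m and y of square_bottle in the frame of tray between -0.065 and 0.065 m and z of square_bottle in the frame of tray between -0.01 and 0.015 m and x of hex_jar in the frame of tray between -0.13 and 0.13 m and y of hex_jar in the frame of tray between -0.065 and 0.065 m and z of hex_jar in the frame of tray between -0.01 and 0.015 m), for 0.2 s.
At the end, for the whole second after the job is handed in: The squat jar stands upright within 15 mm of the middle of the scale's pan; each tall container stands upright within 15 mm of where it stood at the start; the flat tins are within 20 mm of theirs; all released and at rest (horizontal distance between squat_jar and scale below 0.015 m and angle between each of squat_jar, round_jar, square_bottle, hex_jar's own z axis and vertical below 0.1 rad and z of squat_jar in the frame of scale between 0.045 and 0.062 m and linear speed of each of squat_jar, round_jar, square_bottle, hex_jar below 0.02 m/s and contact force between the fingers and squat_jar below 0.1 N and distance of each of round_jar, square_bottle, hex_jar from where it was at the start of the episode below 0.015 m and contact force between the fingers and round_jar below 0.1 N and contact force between the fingers and square_bottle below 0.1 N and contact force between the fingers and hex_jar below 0.1 N and distance of each of tin_left, tin_right from where it was at the start of the episode below 0.02 m); the robot touches nothing.
It fails at once if a jar or the bottle falls over (angle between any of round_jar, square_bottle, hex_jar, squat_jar's own z axis and vertical above 0.7 rad).
It fails at once if a jar or the bottle is dropped (falls free from more than about 25 mm) ((linear speed of round_jar above 0.7 m/s and contact force between the fingers and round_jar below 0.05 N) or (linear speed of square_bottle above 0.7 m/s and contact force between the fingers and square_bottle below 0.05 N) or (linear speed of hex_jar above 0.7 m/s and contact force between the fingers and hex_jar below 0.05 N) or (linear speed of squat_jar above 0.7 m/s and contact force between the fingers and squat_jar below 0.05 N)).
It fails at once if a flat tin is pushed more than 30 mm (distance of any of tin_left, tin_right from where it was at the start of the episode above 0.03 m).
It also fails if it takes over 144 s, if anything falls off the work surface, if the arm or the gripper's body presses on something with over 40 N, if the wrist force passes 120 N, or if a joint passes its speed limit or range.

## Working session

There is one attempt and no reset: what is moved stays moved. The work goes in short steps, each a Python script; the robot and the scene stay as the last script left them, time stands still between calls to the robot, and variables do not carry over. Pictures are saved under pics/ and viewed, about 12 in all and at most 16, crops included, and the job is handed in when it is done.

```bash
mkdir -p pics; python3 - <<'E'
from cell import env,camera,calibration
import cv2,numpy as np
for n in("top","side"):
    p,d=camera(n);cv2.imwrite(f"pics/{n}0.png",p);np.save(f"{n}0.npy",d)
    c=calibration(n);print(n,c);R=cv2.Rodrigues(np.array(c["rvec"],float))[0];print(-R.T@np.array(c["tvec"]).ravel(),d.min(),d.max())
s=env.get_state();print(s["time"],s["orientation"],s["opening"],env.nose_length)
E
```

```text
top {'fx': 481.03661176219777, 'fy': 481.03661176219777, 'cx': 253.81993268305126, 'cy': 190.01958426542018, 'k1': -0.18697531233526676, 'rvec': array([ 2.16676426, -2.14932813,  0.15876221]), 'tvec': array([-0.02156124,  0.58992616,  1.15004219])}
[ 0.4311436  -0.00205302  1.21868198] 0.0 2.1408582
side {'fx': 408.61985573852496, 'fy': 408.61985573852496, 'cx': 262.3947846099405, 'cy': 190.6802418377502, 'k1': -0.06483262580384704, 'rvec': array([ 0.27386432, -2.75202494,  1.2831573 ]), 'tvec': array([0.60075969, 0.11793278, 1.05453095])}
[0.43521308 0.83704468 0.77252939] 0.0 3.239836
0.1 [-8.74674516e-05  1.78925898e-01  9.83862194e-01 -8.36468525e-04] 0.08564039896630295 0.0726
```

View pics/top0.png

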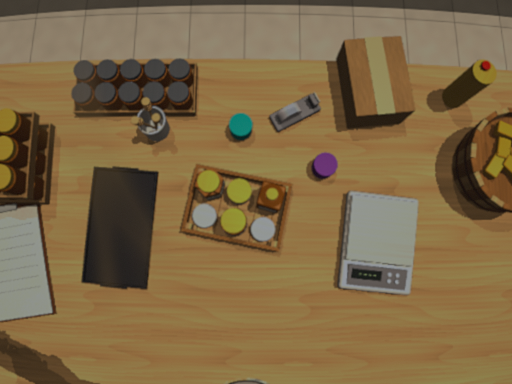

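View pics/side0.png

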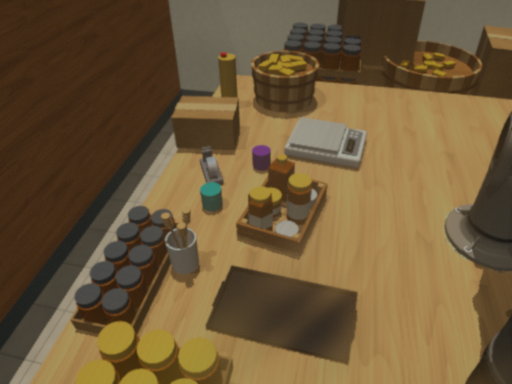

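Top view: +x is up and +y is left. The crate is at about (237,207), the tray at (121,227) and the scale pan at (380,230). The far row shows lids at (208,182) and (239,190) and the square cap at (271,195). The near row shows a tin at (204,215), a tall lid at (233,221) and a tin at (263,229). The teal (241,126) and purple (324,165) jars are look-alikes outside the crate. The squat jar should be (239,190), so I'll enlarge to confirm it.

```bash
cat > h.py <<'E'
import numpy as np,cv2
from cell import env,kin,camera,calibration,job
def cam(n):
    c=calibration(n);R=cv2.Rodrigues(np.array(c["rvec"],float))[0];t=np.array(c["tvec"],float).ravel()
    K=np.array([[c["fx"],0,c["cx"]],[0,c["fy"],c["cy"]],[0,0,1.]]);return K,np.array([c["k1"],0,0,0,0.]),R,t
def ray(n,uv):
    K,D,R,t=cam(n);u=cv2.undistortPointsIter(np.array(uv,float).reshape(-1,1,2),K,D,None,None,(3,100,1e-12)).reshape(-1,2)
    return -R.T@t,np.c_[u,np.ones(len(u))]@R      # origin, directions with camera z = 1
def plane(n,uv,z):
    o,d=ray(n,uv);return o+d*((z-o[2])/d[:,2])[:,None]
def cloud(n,depth):
    o,d=ray(n,np.stack(np.meshgrid(np.arange(512),np.arange(384)),-1).reshape(-1,2));P=o+d*depth.reshape(-1,1)
    P[depth.ravel()==0]=np.nan;return P.reshape(384,512,3)
E
python3 - <<'E'
from h import *
p=cv2.imread("pics/top0.png");q=cv2.imread("pics/side0.png")
a=cv2.resize(p[155:260,170:300],None,fx=4.5,fy=4.5,interpolation=cv2.INTER_CUBIC);cv2.imwrite("pics/c1.png",a)
b=cv2.resize(q[140:255,225:340],None,fx=5,fy=5,interpolation=cv2.INTER_CUBIC);cv2.imwrite("pics/c2.png",b)
C=cloud("top",np.load("top0.npy"))
for uv in[(208,182),(239,190),(271,195),(204,215),(233,221),(263,229),(121,227),(380,230),(300,250),(241,126),(324,165)]:
    print(uv,C[uv[1],uv[0]].round(4))
E
```

```text
(208, 182) [0.5957 0.0895 0.129 ]
(239, 190) [0.5862 0.0194 0.0661]
(271, 195) [ 0.5655 -0.0545  0.1404]
(204, 215) [0.5275 0.1059 0.033 ]
(233, 221) [0.5064 0.0309 0.1336]
(263, 229) [ 0.4942 -0.0402  0.034 ]
(121, 227) [0.4968 0.322  0.0006]
(380, 230) [ 0.4918 -0.3285  0.0515]
(300, 250) [ 0.4434 -0.1354 -0.0019]
(241, 126) [0.7477 0.0165 0.0591]
(324, 165) [ 0.6503 -0.1884  0.064 ]
```

View pics/c1.png

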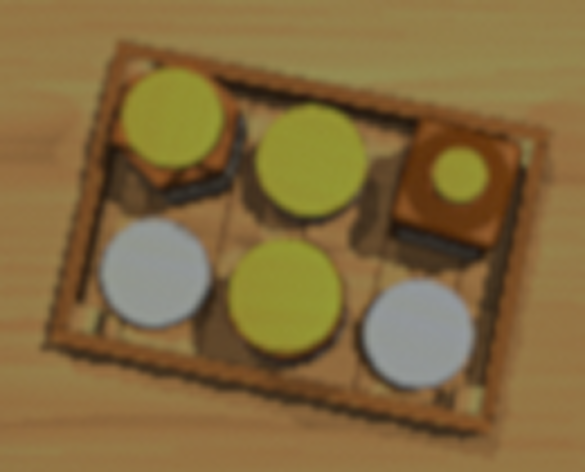

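View pics/c2.png

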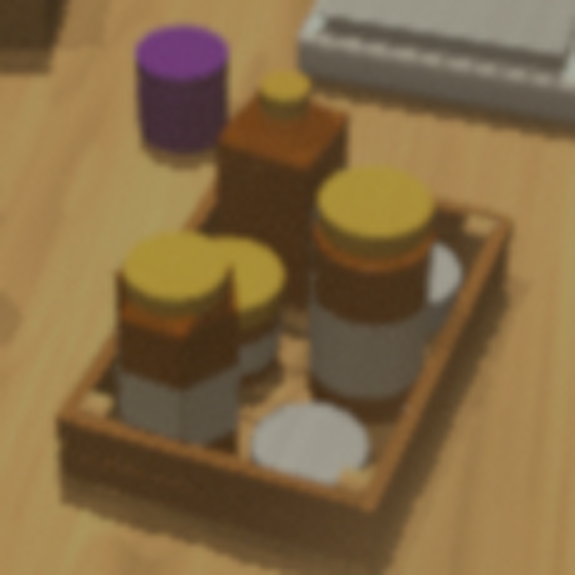

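The enlarged crops confirm it. The squat jar is the low brass-lidded one in the far-row middle at (239,190), with a measured top of 0.066 against 0.068 expected. The hex jar is far left at (208,182), the square bottle far right at (271,195) and the round jar near middle at (233,221). The teal and purple jars stand outside the crate and stay put. Next I'll measure positions precisely.

```bash
cat > m.py <<'E'
from h import *
def blobs(mask,amin=30):
    n,l,s,c=cv2.connectedComponentsWithStats(mask.astype(np.uint8),connectivity=4);return [(c[i].round(2),s[i,4],l==i) for i in range(1,n) if s[i,4]>=amin]
def yellow(p): return cv2.inRange(cv2.cvtColor(p,cv2.COLOR_BGR2HSV),(22,110,90),(36,255,255))>0
E
python3 - <<'E'
from m import *
p=cv2.imread("pics/top0.png");C=cloud("top",np.load("top0.npy"));hsv=cv2.cvtColor(p,cv2.COLOR_BGR2HSV)
H=dict(hex=.130,squat=.068,square=.140,round=.138)
G=dict(hex=(208,182),squat=(239,190),square=(271,195),round=(233,221))
B=blobs(yellow(p))
for k,g in G.items():
    for c,a,m in B:
        if np.hypot(*(c-g))<6:
            P=plane("top",c,H[k])[0]
            cs=max(cv2.findContours(m.astype(np.uint8),0,1)[0],key=len).reshape(-1,2)
            w=plane("top",cs,H[k])[:,:2].astype(np.float32);e=cv2.minAreaRect(w)
            print(k,c,a,P.round(4),"size",np.round(e[1],4),"rectc",np.round(e[0],4),"depthz",np.nanmedian(C[m][:,2]).round(4))
def rect(m,n,zz):
    cs=max(cv2.findContours(m.astype(np.uint8),0,1)[0],key=cv2.contourArea).reshape(-1,2)
    e=cv2.minAreaRect(plane("top",cs,zz)[:,:2].astype(np.float32));print(n,np.round(e[0],4),np.round(e[1],4),"deg",round(e[2],2),"c px",cs.mean(0).round(1))
u,v=np.meshgrid(np.arange(512),np.arange(384))
box=lambda a,b,c,d:(u>a)&(u<b)&(v>c)&(v<d)
print("vals",p[227,121],p[230,380],p[250,300],hsv[215,204],p[215,204],p[275,350])
rect((hsv[...,2]<75)&box(75,165,155,300),"tray(z.014)",.014)
print("panzs",np.nanmedian(C[200:255:10,352:410:10,2],1).round(3))
# pan by depth height band and brightness
m=(hsv[...,1]<60)&(hsv[...,2]>120)&box(330,430,180,300); rect(m,"scale white(.055)",.055)
m2=cv2.morphologyEx((m&(C[...,2]>.043)).astype(np.uint8),cv2.MORPH_OPEN,np.ones((5,5)));rect(m2,"pan depth",.055)
for c,a,mm in blobs((hsv[...,1]<60)&(hsv[...,2]>120)&box(180,300,190,250)):print("tin",c,a,plane("top",c,.036).round(4))
a=cv2.resize(p[180:305,330:430],None,fx=4.5,fy=4.5,interpolation=cv2.INTER_CUBIC)
b=cv2.resize(p[160:297,75:167],(378,562),interpolation=cv2.INTER_CUBIC)
cv2.imwrite("pics/c3.png",np.hstack([cv2.convertScaleAbs(b,alpha=2.5)[:,:],a[:562] if a.shape[0]>=562 else np.pad(a,((0,562-a.shape[0]),(0,0),(0,0)))])[:,:800])
E
```

```text
hex [208.   180.79] 392 [0.5983 0.0895 0.13  ] size [0.0493 0.0487] rectc [0.5979 0.0895] depthz 0.1288
squat [238.7  190.15] 515 [0.5856 0.02   0.068 ] size [0.0603 0.0628] rectc [0.586 0.019] depthz 0.0669
square [271.71 193.45] 115 [ 0.5691 -0.0561  0.14  ] size [0.0251 0.025 ] rectc [ 0.569  -0.0556] depthz 0.1392
round [232.98 220.06] 518 [0.5082 0.0308 0.138 ] size [0.0541 0.0541] rectc [0.5084 0.0308] depthz 0.1371
vals [33 40 47] [138 150 146] [ 70 119 148] [ 53   7 150] [146 150 147] [82 85 91]
tray(z.014) [0.4967 0.3231] [0.1694 0.3053] deg 85.79 c px [119.9 227.6]
panzs [0.054 0.053 0.055 0.056 0.055 0.055]
scale white(.055) [ 0.4617 -0.3261] [0.1778 0.2379] deg 83.37 c px [378.7 242.4]
pan depth [ 0.4919 -0.3336] [0.1688 0.1616] deg 83.41 c px [382.3 228.5]
tin [203.93 214.91] 435 [[0.5275 0.1058 0.036 ]]
tin [262.72 228.53] 445 [[ 0.4953 -0.0394  0.036 ]]
```

View pics/c3.png

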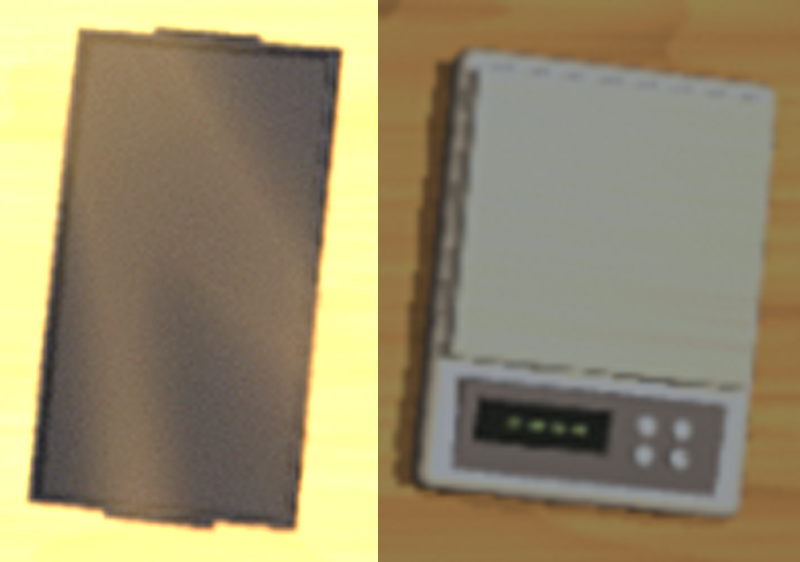

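Tray and pan dimensions agree with the given sizes. The tray outline measures 169×305 mm including handles, and the pan 169×162 mm. I'll enlarge the hex jar and square bottle to read their yaws.

```bash
python3 - <<'E'
from m import *
p=cv2.imread("pics/top0.png")
f=lambda x0,y0:cv2.convertScaleAbs(cv2.resize(p[y0:y0+40,x0:x0+33],None,fx=12,fy=12,interpolation=cv2.INTER_CUBIC),alpha=1.6)
cv2.imwrite("pics/c4.png",np.hstack([f(192,166),f(256,174)]))
print(plane("top",(381.1,230.2),.055))
E
```

```text
[[ 0.49114574 -0.33029446  0.055     ]]
```

View pics/c4.png

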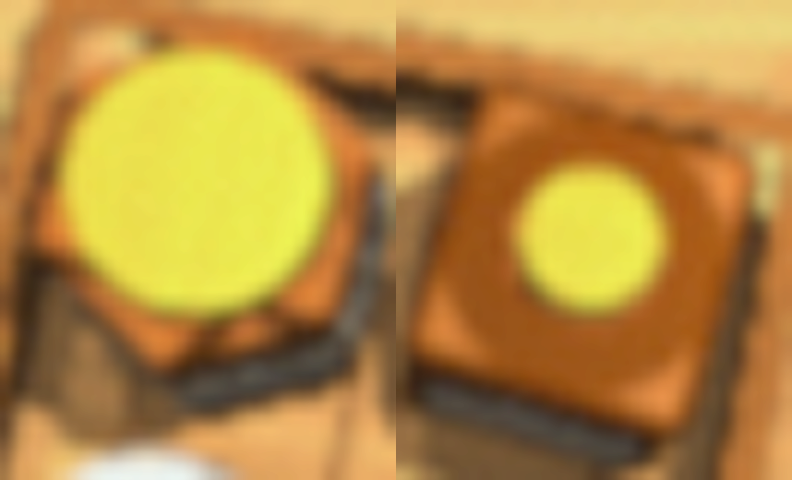

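```bash
cat >> h.py <<'E'
from scipy.spatial.transform import Rotation as Ro
def quat(phi):
    c,s=np.cos(phi),np.sin(phi);q=Ro.from_matrix(np.array([[-s,c,0],[c,s,0],[0,0,-1.]])).as_quat();return q[[3,0,1,2]]
FLOOR,TRAY,PAN,UP=.008,.004,.055,.31
GH=dict(round=.092,hex=.087,square=.088,squat=.048)     # grasp heights above the underside
XY=dict(hex=(.5983,.0895),squat=(.5856,.0200),square=(.5691,-.0558),round=(.5082,.0308))
T=np.array([.4967,.3231]);ty=np.radians(85.79)-np.pi/2;ax=np.array([np.cos(ty),np.sin(ty)])
SLOT=dict(round=T-.085*ax,hex=T+.085*ax,square=T);SCALE=np.array([.4915,-.332])
def pick(k,xy,phi,zs,up=UP):
    z=zs+GH[k]+.054
    env.grip(.085);env.reach([*xy,up],quat(phi));env.movel([*xy,z+.03],.3)
    if env.movel([*xy,z],.08,stop_force=8):raise RuntimeError("touched on descent")
    env.grip(.03,40);s=env.get_state();print(k,"grip",round(s["opening"],4),end=" ")
    if not .05<s["opening"]<.068:raise RuntimeError("bad grasp")
    env.movel([*xy,z+.02],.06);env.movel([*xy,up],.25);print("held",round(env.get_state()["opening"],4),"fz",env.get_state()["force"].round(1) if hasattr(env.get_state()["force"],"round") else env.get_state()["force"])
def place(k,xy,phi,zs,up=UP):
    z=zs+GH[k]+.054
    env.reach([*xy,up],quat(phi));env.movel([*xy,z+.012],.25)
    hit=env.movel([*xy,z-.004],.03,stop_force=2.5);s=env.get_state()
    print(k,"set dz",round(s["tcp_pos"][2]-z,4),hit,end=" ")
    env.grip(.085);zz=env.get_state()["tcp_pos"][2]
    env.movel([*xy,zz+.04],.1);env.movel([*xy,up],.3);print("t",round(env.get_state()["time"],1))
E
python3 - <<'E'
from h import *
h=plane("top",[(192+x/12,166+y/12) for x,y in[(40,240),(178,375),(345,325),(380,165)]],.112)[:,:2]
s=plane("top",[(256+(x-396)/12,174+y/12) for x,y in[(480,92),(750,155),(690,425),(415,360)]],.114)[:,:2]
A=lambda v:np.degrees(np.arctan2(v[...,1],v[...,0]))
dh=h-XY["hex"];print("hex r",np.linalg.norm(dh,axis=1).round(4),"yaw mod60",(A(dh)%60).round(1),"edges",np.linalg.norm(np.diff(h,axis=0),axis=1).round(4),(A(np.diff(h,axis=0))%60).round(1))
e=np.roll(s,-1,0)-s;print("sq c",s.mean(0),"len",np.linalg.norm(e,axis=1).round(4),"ang mod90",(A(e)%90).round(1))
for k in XY:
  for zz in(.15,UP):
    for P in([XY[k],SLOT[k]] if k in SLOT else [XY[k],SCALE]):
      for f in(77.5,-102.5): 
        q=kin.inverse_kinematics([*P,zz],quat(np.radians(f)));print(k,zz,f,None if q is None else np.round(q,2)[[0,4,6]],end=";")
E
```

```text
hex r [0.0323 0.036  0.0386 0.0354] yaw mod60 [47.6 54.6 48.  39. ] edges [0.0378 0.0337 0.032 ] [46.3 47.3 48.7]
sq c [ 0.56771174 -0.05726436] len [0.0537 0.0538 0.0544 0.0537] ang mod90 [77.3 77.5 77.1 76.8]
hex 0.15 77.5 [-0.43 -0.18  1.26];hex 0.15 -102.5 [-0.72 -0.52 -1.58];hex 0.15 77.5 [-0.65 -0.07  0.81];hex 0.15 -102.5 [-1.04 -0.56 -1.92];hex 0.31 77.5 [-0.55 -0.16  1.25];hex 0.31 -102.5 [-0.86 -0.38 -1.69];hex 0.31 77.5 [-0.68 -0.06  0.81];hex 0.31 -102.5 [-1.1  -0.4  -2.04];squat 0.15 77.5 [-0.35 -0.21  1.4 ];squat 0.15 -102.5 [-0.64 -0.54 -1.44];squat 0.15 77.5 [-0.05 -0.61  2.38];squat 0.15 -102.5 [-0.22 -0.89 -0.51];squat 0.31 77.5 [-0.5  -0.17  1.38];squat 0.31 -102.5 [-0.83 -0.41 -1.53];squat 0.31 77.5 [-0.31 -0.58  2.4 ];squat 0.31 -102.5 [-0.17 -0.4  -0.92];square 0.15 77.5 [-0.31 -0.3   1.61];square 0.15 -102.5 [-0.58 -0.63 -1.23];square 0.15 77.5 [-0.74 -0.05  0.72];square 0.15 -102.5 [-1.16 -0.53 -2.  ];square 0.31 77.5 [-0.49 -0.22  1.56];square 0.31 -102.5 [-0.8  -0.48 -1.33];square 0.31 77.5 [-0.77 -0.04  0.71];square 0.31 -102.5 [-1.24 -0.31 -2.18];round 0.15 77.5 [-0.41 -0.2   1.36];round 0.15 -102.5 [-0.8  -0.61 -1.39];round 0.15 77.5 [-0.84 -0.04  0.6 ];round 0.15 -102.5 [-1.29 -0.49 -2.12];round 0.31 77.5 [-0.59 -0.11  1.29];round 0.31 -102.5 [-0.89 -0.22 -1.73];round 0.31 77.5 [-0.88 -0.03  0.59];round 0.31 -102.5 [-1.39 -0.21 -2.36];
```

Every length fits (square side 54 mm, hex edge about 34.5 mm) and both flats lie at 77.4°. I'll use that jaw direction everywhere, starting with the round jar.

```bash
sed -i 's/^XY=.*/XY=dict(hex=(.5977,.0888),squat=(.5856,.0198),square=(.5685,-.0565),round=(.5082,.0308))\nPHI=np.radians(77.4)/' h.py
python3 - <<'E'
from h import *
pick("round",XY["round"],PHI,FLOOR);place("round",SLOT["round"],PHI,TRAY)
p,d=camera("top");cv2.imwrite("pics/t1.png",p)
E
```

```text
round grip 0.0607 held 0.0615 fz [-0.7 -0.5 -3.8]
round set dz 0.0006 True t 9.1
```

View pics/t1.png

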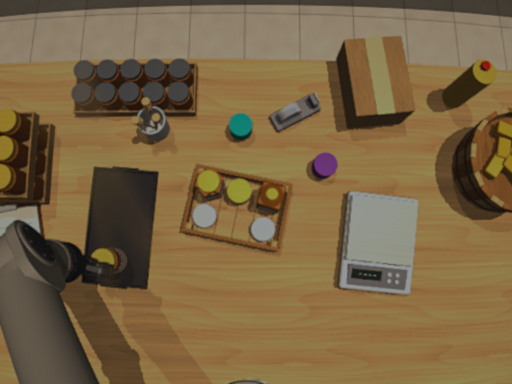

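The round jar stands at the near end of the tray, about (103,258), and the rest of the crate is undisturbed. Hex and square next.

```bash
python3 - <<'E'
from m import *
for k in("hex","square"): pick(k,XY[k],PHI,FLOOR);place(k,SLOT[k],PHI,TRAY)
env.reach([.46,-.2,.31],quat(PHI))
p,d=camera("top");cv2.imwrite("pics/t2.png",p)
for c,a,m in blobs(yellow(p)):
    if c[1]>150: print(c,a,[plane("top",c,z)[0,:2].round(4) for z in(.068,.126,.134,.136)])
print(SLOT)
E
```

```text
hex grip 0.0598 held 0.0595 fz [-0.3  0.2 -3.6]
hex set dz 0.0005 True t 16.8
square grip 0.0582 held 0.0584 fz [-0.  -0.3 -5. ]
square set dz 0.0005 True t 25.2
[495.58 165.4 ] 234 [array([ 0.6562, -0.6415]), array([ 0.6448, -0.6093]), array([ 0.6433, -0.6048]), array([ 0.6429, -0.6037])]
[508.91 162.5 ] 68 [array([ 0.6647, -0.6817]), array([ 0.653 , -0.6475]), array([ 0.6513, -0.6428]), array([ 0.6509, -0.6416])]
[269.88 167.72] 904 [array([ 0.6413, -0.0551]), array([ 0.6307, -0.0524]), array([ 0.6293, -0.0521]), array([ 0.6289, -0.052 ])]
[ 87.96 160.42] 45 [array([0.6567, 0.3959]), array([0.6453, 0.3758]), array([0.6438, 0.3731]), array([0.6434, 0.3724])]
[ 77.28 165.91] 236 [array([0.6428, 0.4228]), array([0.6321, 0.4014]), array([0.6306, 0.3985]), array([0.6303, 0.3977])]
[  4.23 175.78] 218 [array([0.6172, 0.6205]), array([0.6078, 0.5891]), array([0.6065, 0.5848]), array([0.6062, 0.5837])]
[428.34 166.88] 32 [array([ 0.6488, -0.4539]), array([ 0.6378, -0.4311]), array([ 0.6363, -0.428 ]), array([ 0.6359, -0.4272])]
[ 72.94 173.41] 87 [array([0.6238, 0.433 ]), array([0.6141, 0.
[... 2703 characters left out ...]
52, 0.0554]), array([0.1691, 0.0525]), array([0.171 , 0.0521]), array([0.1715, 0.052 ])]
[ 80.57 372.15] 54 [array([0.1382, 0.3993]), array([0.153, 0.379]), array([0.155 , 0.3762]), array([0.1555, 0.3755])]
[265.98 374.67] 52 [array([ 0.1465, -0.0483]), array([ 0.1608, -0.046 ]), array([ 0.1628, -0.0457]), array([ 0.1633, -0.0456])]
[489.21 381.06] 67 [array([ 0.1055, -0.6135]), array([ 0.1219, -0.5827]), array([ 0.1242, -0.5785]), array([ 0.1248, -0.5774])]
[216.24 381.  ] 42 [array([0.1302, 0.0691]), array([0.1454, 0.0655]), array([0.1475, 0.065 ]), array([0.148 , 0.0649])]
{'round': array([0.41192936, 0.32934004]), 'hex': array([0.58147064, 0.31685996]), 'square': array([0.4967, 0.3231])}
```

View pics/t2.png

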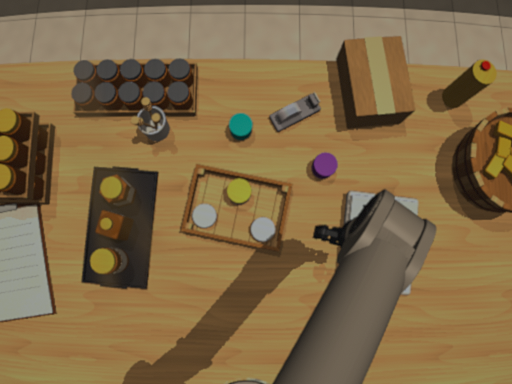

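All three stand on the tray at (111,187), (106,223) and (102,261), within 1 mm of their slots. The squat jar at (239,190) is unmoved. Next it goes to the scale.

```bash
python3 - <<'E'
from m import *
pick("squat",XY["squat"],PHI,FLOOR,.24);place("squat",SCALE,PHI,PAN,.24)
env.reach([.5,.0,.35],quat(PHI))
p,d=camera("top");C=cloud("top",d)
for c,a,m in blobs(yellow(p)):
    if 340<c[0]<430 and 180<c[1]<300 and a>200: print(c,a,plane("top",c,.115)[0],np.nanmedian(C[m][:,2]))
cv2.imwrite("pics/t3.png",np.hstack([cv2.resize(p[180:305,330:430],(400,500)),cv2.resize(p[155:295,70:170],(400,500))]))
E
```

```text
squat grip 0.0588 held 0.0588 fz [ 0.6  1.4 -3.5]
squat set dz 0.0007 True t 34.3
[388.72 228.89] 483 [ 0.49109621 -0.33182371  0.115     ] 0.11466005109732225
```

View pics/t3.png

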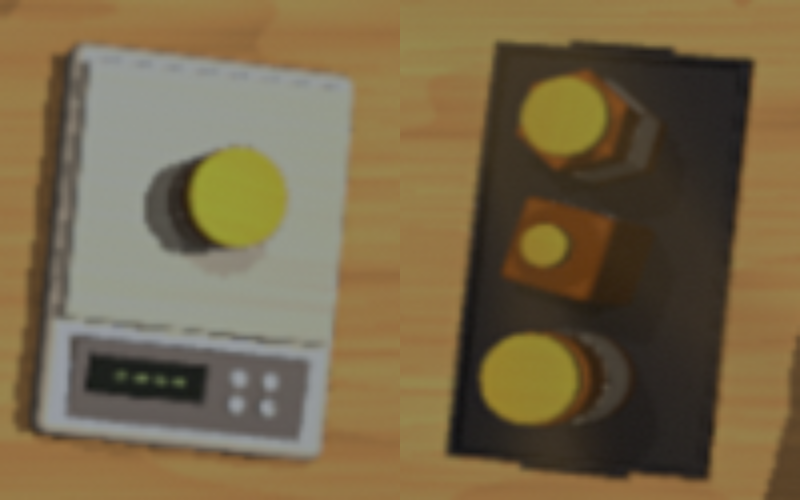

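The squat jar stands on the pan at (389,229), measured at (0.491,−0.332), which is the pan's centre. The three tall ones are still upright on the tray. Now I'll put them back.

```bash
python3 - <<'E'
from m import *
for k in("hex","square","round"): pick(k,SLOT[k],PHI,TRAY);place(k,XY[k],PHI,FLOOR)
env.reach([.35,.35,.35],quat(PHI))
p,d=camera("top");q,_=camera("side")
H=dict(hex=.130,square=.140,round=.138)
R=dict(hex=(208,180.79),square=(271.71,193.45),round=(232.98,220.06))
for c,a,m in blobs(yellow(p)):
    for k in R:
        if np.hypot(*(c-R[k]))<8: print(k,c,"shift mm",((plane("top",c,H[k])-plane("top",R[k],H[k]))[0,:2]*1000).round(1))
    if np.hypot(*(c-(388.7,228.9)))<8: print("squat",plane("top",c,.115)[0])
hsv=cv2.cvtColor(p,cv2.COLOR_BGR2HSV);M=(hsv[...,1]<60)&(hsv[...,2]>120);M[:190]=0;M[250:]=0;M[:,:180]=0;M[:,300:]=0
for c,a,mm in blobs(M):print("tin",c,a,plane("top",c,.036).round(4))
cv2.imwrite("pics/t4.png",np.hstack([cv2.resize(p[155:260,170:300],(400,323)),cv2.resize(q[110:255,225:380],(345,323))]))
E
```

```text
hex grip 0.0596 held 0.0597 fz [-1.   0.2 -4.6]
hex set dz 0.0004 True t 43.5
square grip 0.0585 held 0.0579 fz [-0.6 -0.6 -5.4]
square set dz 0.0003 True t 51.5
round grip 0.0609 held 0.0605 fz [-0.9  1.  -4.5]
round set dz 0.0004 True t 59.7
hex [207.95 180.82] shift mm [-0.1  0.1]
square [271.96 193.59] shift mm [-0.3 -0.6]
round [232.92 219.26] shift mm [1.8 0.2]
squat [ 0.4911428 -0.3320184  0.115    ]
tin [203.95 214.91] 436 [[0.5275 0.1057 0.036 ]]
tin [262.75 228.56] 447 [[ 0.4952 -0.0395  0.036 ]]
```

View pics/t4.png

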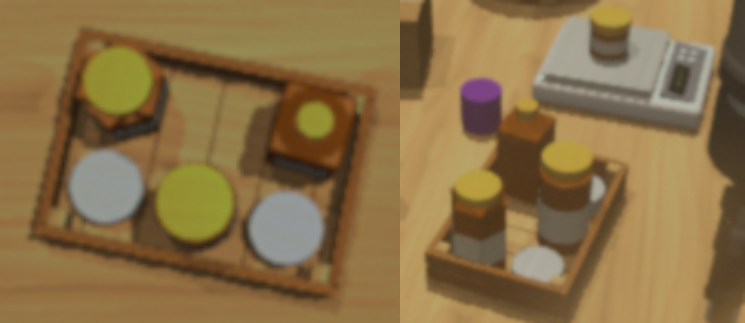

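The crops show all three tall ones upright on their old spots and the squat jar on the pan. Every shift is under 2 mm and the tins have not moved.

```bash
python3 -c "
from h import *
env.dwell(.5);job.job_done();print(env.get_state()['time'])"
```

```text
the job is handed in; nothing more can be done
the job is handed in; nothing more can be done
```

The job is done and handed in, with the robot clock at about 60 s of the 144 s allowed. I moved the round, hex and square containers to the tray, put the squat jar on the scale, then returned the three to their starting spots in the crate.

My last checks from the camera, before handing in:
- **Tall containers:** all three stand upright, 0.1 mm (hex), 0.7 mm (square) and 1.8 mm (round) from their start positions.
- **Squat jar:** it is about 0.4 mm from the pan centre I aimed for. My two estimates of that centre differed by about 3 mm, and the limit is 15 mm.
- **Tins:** both are within 0.2 mm of where they were.
- **Set-downs:** every one ended in light contact, with the fingers opened and the arm clear afterwards.

No check failed. The only other disagreement was about 2 mm between lid-based and body-based centres for the square bottle, with a similar one for the hex jar. I used a value between the two. The hand-in gives no verdict, so I can't confirm the judged result.

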